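Rinsed vessels onto their drying pegs

TASK

Put the two rinsed vessels up to dry: turn each one mouth down and lower it gently over the peg of the stand whose foot has its own colour (orange beaker on the orange stand, blue tube on the blue stand) until its rim rests fully down on the ribs, then let go. Do not disturb anything else on the bench.

Things in the scene. Friction and masses are not known exactly. Their poses are not given: they have to be found in the camera images.
- orange_beaker: Rinsed orange plastic beaker, a straight open cylinder 60 mm outside diameter, 100 mm long, wall 3 mm (bore 54 mm, 95 mm deep), one end closed, 60 to 130 g. At the start it lies level on its wire cradle. Origin on its axis at half length; its own x axis points out of the mouth (at the start level, within 0.6 rad of world -x, so the mouth faces the robot's side of the bench).
- blue_tube: Rinsed blue plastic tube vessel, a straight open cylinder 42 mm outside diameter, 130 mm long, wall 3 mm (bore 36 mm, 125 mm deep), one end closed, 55 to 115 g. Lies level on its wire cradle. Origin on its axis at half length; its own x axis points out of the mouth, as for the beaker.
- orange_beaker_mouth (a point): Centre of the orange beaker's mouth, in the plane of the rim, 50 mm from its origin along its x axis.
- blue_tube_mouth (a point): Centre of the blue tube's mouth, in the plane of the rim, 65 mm from its origin along its x axis.
- orange_stand: Fixed drying stand with an orange round foot (92 mm diameter, 10 mm high), four white radial ribs whose tops are 18 mm above the table, and an upright white peg 46 mm in diameter with a bevelled top, its tip 98 mm above the table. Origin: underside centre of the foot, z up.
- blue_stand: Fixed drying stand with a blue round foot (92 mm diameter, 10 mm high), four white radial ribs whose tops are 18 mm above the table, and an upright white peg 28 mm in diameter with a bevelled top, its tip 118 mm above the table. Origin: underside centre of the foot, z up.
- orange_stand_seat (a point): On the orange stand's peg axis at the level of the rib tops (18 mm above the table), where the rim comes to rest.
- blue_stand_seat (a point): On the blue stand's peg axis at the level of the rib tops (18 mm above the table), where the rim comes to rest.
- orange_cradle: Fixed wire cradle in which the beaker lies: grey tray 130 x 64 x 6 mm and two steel rods 8 mm thick along its x axis, at 16 mm either side of the middle, rod centres 22 mm above the table. The vessel's axis lies 52 mm above the table. Origin: underside centre, z up.
- blue_cradle: Fixed wire cradle in which the tube lies: grey tray 130 x 64 x 6 mm and two steel rods 8 mm thick along its x axis, at 12 mm either side of the middle, rod centres 22 mm above the table. The vessel's axis lies 44 mm above the table. Origin: underside centre, z up.
- amber_bottle: Bystander: upright amber bottle, 56 mm diameter, 140 mm tall; origin underside centre, z up.
- screw_jar: Bystander: upright green glass jar, 64 mm diameter, 85 mm tall; origin underside centre, z up.
- solder_spool: Bystander: metal spool standing on a flange, 60 mm diameter, 52 mm tall; origin underside centre, z up.
- screwdriver: Bystander: screwdriver 180 mm long lying along its own x axis, under 35 mm high; origin underside centre at half length.
- circuit_board: Bystander: green circuit board 90 x 60 mm lying flat, parts up to 16 mm high; origin underside centre, z up.
- loupe: Bystander: small folding stand magnifier 45 x 45 mm, 55 mm tall; origin underside centre, z up.
- tweezers: Bystander: steel tweezers 125 mm long lying flat along their own x axis, 8 mm high; origin underside centre, z up.
There are look-alikes about, which are no part of the job. What is shaped like the orange_stand but pink or red is not meant.

How it is judged (in metres and radians):
At the end, for the whole second after the job is handed in: Orange beaker on the orange stand's peg and blue tube on the blue stand's peg, each mouth down within 0.09 rad of vertical, mouth centre within 7 mm of the peg axis and within 4 mm of the rib tops in height, at rest (under 20 mm/s) (angle between each of orange_beaker, blue_tube's own x axis and vertical above 3.05 rad and horizontal distance between orange_beaker_mouth and orange_stand_seat below 0.007 m and z of orange_beaker_mouth in the frame of orange_stand_seat between -0.004 and 0.004 m and linear speed of each of orange_beaker, blue_tube below 0.02 m/s and horizontal distance between blue_tube_mouth and blue_stand_seat below 0.007 m and z of blue_tube_mouth in the frame of blue_stand_seat between -0.004 and 0.004 m); the robot touches nothing.
It fails at once if a bystander (bottle, jar, spool, screwdriver, board, loupe or tweezers) is shifted more than 25 mm or tipped over (distance of any of amber_bottle, screw_jar, solder_spool, screwdriver, circuit_board, loupe, tweezers from where it was at the start of the episode above 0.025 m or angle between any of amber_bottle, screw_jar, solder_spool, circuit_board, loupe, tweezers's own z axis and vertical above 0.5 rad).
It fails at once if the orange beaker is rammed onto a stand (over 30 N) (contact force between orange_beaker and orange_stand above 30 N or contact force between orange_beaker and blue_stand above 30 N).
It fails at once if the orange beaker is dropped or thrust down its peg (faster than 0.4 m/s with the mouth round the peg) (horizontal distance between orange_beaker_mouth and orange_stand_seat below 0.02 m and z of orange_beaker_mouth in the frame of orange_stand_seat below 0.08 m and linear speed of orange_beaker above 0.4 m/s).
It fails at once if the blue tube is rammed onto a stand (over 30 N) (contact force between blue_tube and orange_stand above 30 N or contact force between blue_tube and blue_stand above 30 N).
It fails at once if the blue tube is dropped or thrust down its peg (faster than 0.4 m/s with the mouth round the peg) (horizontal distance between blue_tube_mouth and blue_stand_seat below 0.02 m and z of blue_tube_mouth in the frame of blue_stand_seat below 0.1 m and linear speed of blue_tube above 0.4 m/s).
It also fails if it takes over 69 s, if anything falls off the work surface, if the arm or the gripper's body presses on something with over 40 N, if the wrist force passes 120 N, or if a joint passes its speed limit or range.

ROBOT

A 6-joint arm with a two-finger parallel gripper is mounted at the origin on the work surface. World frame = base frame: x ahead of the robot, y to its left, z up, the work surface at z = 0. Lengths are in m, angles in degrees, forces in N, time in s.
With the tool pointing down it reaches from about 0.325 to 0.775 m from the base axis. Payload 5.5 kg.
Tool frame: the origin (TCP) lies at the very end of the fingers, on their centre line; the grasp point (between the pads) lies 19 mm behind it; z points along the fingers, y is the line along which they close (so a half turn about z gives the same grasp; the last joint's range is limited). The gripper opens to 88 mm and grips with 3 to 60 N. Pads are 20 mm wide; open, the fingers measure 115 mm over their backs; the gripper's body (75 mm by 178 mm) begins 61 mm behind the grasp point.
Start: joints at [62.126, 5.22, 70.514, -0, 104.267, -3.249], TCP at [0.25, 0.545, 0.223] pointing down, gripper open.
Joint ranges: [-164.24, 164.24], [-49.07, 125.15], [9.68, 141.18], [-86.29, 266.29], [3.28, 154.24], [-151.56, 151.56]. Speed limits (degrees/s): [147.25, 147.25, 172.46, 180, 180, 180].

INTERFACE

Orientations are given as [roll, pitch, yaw] about the fixed x, y, z axes, in that order (R = Rz(yaw) Ry(pitch) Rx(roll)).
In Python, from workcell import state, imaging, bot gives the robot as it stands.
- The arm moves only by the shell command python3 -m pendant 'ROWS' [FORCE]. ROWS is JSON, a list that holds one entry, the list of rows, each a list of 7 numbers: the shift along the tool's x, y, z in units of 0.06 m (1.0 is 0.06 m), then the turn, a rotation vector about the tool's x, y, z in units of 5 degrees (1.0 is 5 degrees), then the opening, from -1 (shut) to 1 (fully open). A call has exactly 8 rows; each row shifts and turns the commanded pose from where the row before left it, along the tool's axes as they then stand; what a row does not reach is not made up. A row lasts 1/8 s, in which the tool goes at most 62.5 mm and 10.7 degrees, less where a joint would pass 70% of its speed; a pose out of reach is approached as far as the arm can. A call with a number of a shift or a turn outside -1 to 1 is refused whole. A call with a gripper value outside its range is refused whole. The fingers move at their own pace and stop on an object; FORCE is the grip in N (left out, the last holds). Time passes only in rows, so rows that do not move let the fingers close, or fill a call up. It gives the time, the measured TCP pose, the force, the opening and the grip force at its end, in the units of the state.
- state(): the state, without advancing time (a new reading comes with each control period).
- imaging.get_image(name): name is "scene" or "top" or "wrist"; returns the picture (400x640x3 uint8, red, green, blue); there is no depth.
- imaging.camera_info(name): a dict with "fx", "fy", "cx", "cy" (pixels), "D" ([k1, k2, p1, p2, k3] as OpenCV has them; the pictures are not rectified), "pose" (4x4, takes a point from camera to world coordinates). Camera axes: x right, y down, z forward; pixel columns grow to the right and rows downward; lengths in m; the calibration is good to about 2 mm. A picture is of the moment at which its call begins: read the wrist's pose just before it. camera_info takes no time and is no camera call; for the wrist camera it gives the pose at the moment of the call.
- bot.sign_off(): hands the job in; it is judged then, once.
The state is a dict: "time": time; "joint_pos": joint angles; "joint_velocities": joint speeds; "effort": joint torques, N m; "ee_pos": TCP position; "tcp_rot": TCP orientation; "force": force on the tool from outside, world axes, zero at the start; "wrist_torque": the same for the moment, N m; "width": finger opening in m; "grasp_force": force on a finger pad.
Only numpy, scipy, OpenCV 4.12 (cv2) and the standard library are available. Lean on these libraries where they do the work, as an engineer would, in place of code of your own. Each camera call takes 0.05 s, during which the arm holds its last target. There are 200 camera calls.

## Working session

There is one attempt and no reset: what is moved stays moved. The work goes in short steps, Python scripts to look and compute and a shell command to move; the robot and the scene stay as the last step left them, time stands still between calls to the robot, and variables do not carry over. Pictures are saved under pics/ and viewed, at most 10 in all, crops included, and the job is handed in when it is done.

```bash
mkdir -p pics; ls; python3 - <<'E'
from workcell import state, imaging, bot
import cv2,numpy as np
print(state())
ims=[imaging.get_image(n) for n in("scene","top")]
for n,i in zip(("scene","top"),ims):
    cv2.imwrite(f"pics/{n}0.png",i[:,:,::-1])
    c=imaging.camera_info(n);print(n,c)
E
```

```text
pics
{'time': 0.0, 'joint_pos': array([ 6.21233473e+01,  5.26220249e+00,  7.05830620e+01, -1.08907189e-03,
        1.04264967e+02, -3.24844725e+00]), 'joint_velocities': array([ 0.08884414, -0.00911095, -0.03103958, -0.01425872, -0.07098656,
        0.13548374]), 'effort': array([-8.52188914e-04, -4.46429265e+01, -4.06454337e+01,  6.98868209e-02,
        2.85529566e-02, -1.33984927e-04]), 'ee_pos': array([0.24990373, 0.54515412, 0.22150468]), 'tcp_rot': array([-1.79889886e+02, -5.19203852e-03,  1.55371522e+02]), 'force': array([0.2103703 , 0.514716  , 1.37936414]), 'wrist_torque': array([-0.00829107, -0.04201526,  0.03671691]), 'grasp_force': 0.0, 'width': 0.08781328351902098}
scene {'fx': 411.913476172862, 'fy': 411.913476172862, 'cx': 325.1850893949512, 'cy': 198.52024739003352, 'D': array([0.00426849, 0.        , 0.        , 0.        , 0.        ]), 'pose': array([[-0.7290055 ,  0.4723808 , -0.49538607,  1.1738194 ],
       [ 0.68450166,  0.50001034, -0.53051591,  0.54021482],
       [-0.00290737, -0.72584161, -0.68785573,  0.88055261],
       [ 0.        ,  0.        ,  0.        ,  1.        ]])}
top {'fx': 448.45792140287534, 'fy': 448.45792140287534, 'cx': 312.2702143550598, 'cy': 201.28042882726757, 'D': array([-0.06761096,  0.        ,  0.        ,  0.        ,  0.        ]), 'pose': array([[-1.84611624e-02, -9.84195880e-01,  1.76118301e-01,
         3.38740215e-01],
       [-9.99820528e-01,  1.89218123e-02,  9.36419436e-04,
        -9.95079520e-02],
       [-4.25409759e-03, -1.76069406e-01, -9.84368563e-01,
         1.47897771e+00],
       [ 0.00000000e+00,  0.00000000e+00,  0.00000000e+00,
         1.00000000e+00]])}
```

View pics/scene0.png

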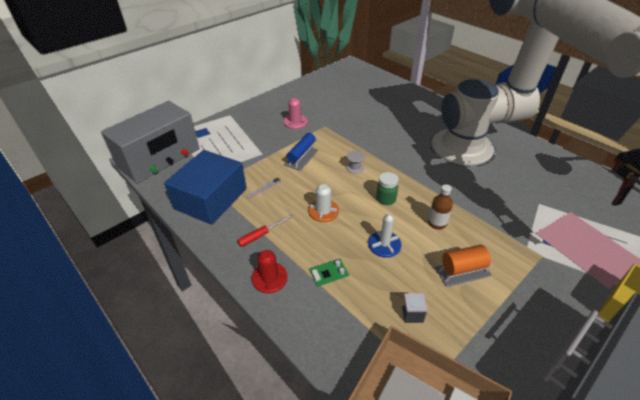

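View pics/top0.png

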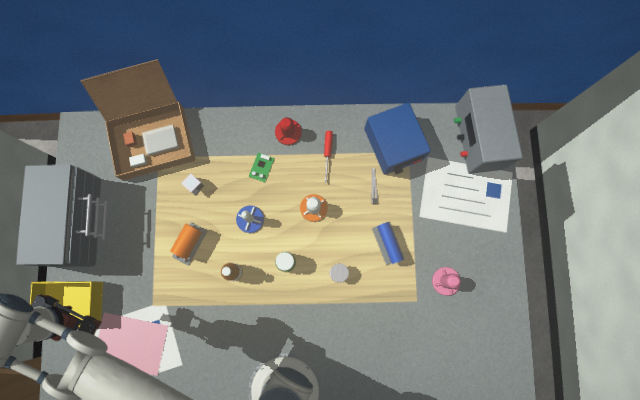

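The top view shows the beaker at (186,243), the tube at (389,243), the orange stand at (313,207) and the blue stand at (250,219). The bottle is at (230,271), the jar at (285,261) and the spool at (340,272).

Orange-stand candidates in the top view are (313,207) orange, (288,131) red and (446,281) pink. The one at (313,207) fits, because its foot is orange. I'll confirm that in a crop and measure the positions.

```bash
cat > h.py <<'E'
import numpy as np, cv2
from workcell import state, imaging
def rays(name,px,c=None):
    c=c or imaging.camera_info(name)
    K=np.array([[c['fx'],0,c['cx']],[0,c['fy'],c['cy']],[0,0,1]])
    u=cv2.undistortPoints(np.float64(px).reshape(-1,1,2),K,c['D'])[:,0]
    P=c['pose'];return P[:3,3],np.c_[u,np.ones(len(u))]@P[:3,:3].T
def plane(name,px,z,c=None):
    o,d=rays(name,px,c);return o+d*((z-o[2])/d[:,2])[:,None]
def mask(im,h0,h1,s=110,v=50,roi=None):
    H=cv2.cvtColor(im,cv2.COLOR_RGB2HSV)
    m=cv2.inRange(H,(h0,s,v),(h1,255,255))
    if roi: 
        k=np.zeros_like(m);x,y,r=roi;cv2.circle(k,(x,y),r,255,-1);m&=k
    n,l,st,_=cv2.connectedComponentsWithStats(m)
    return m if n<2 else np.uint8(l==1+st[1:,4].argmax())*255
def hull(m):
    c=max(cv2.findContours(m,cv2.RETR_EXTERNAL,cv2.CHAIN_APPROX_NONE)[0],key=len)
    return cv2.convexHull(c)[:,0].astype(float)
def circ(P):
    A=np.c_[2*P[:,:2],np.ones(len(P))];s=np.linalg.lstsq(A,(P[:,:2]**2).sum(1),rcond=None)[0]
    return s[:2],np.sqrt(s[2]+s[:2]@s[:2])
def rect(P):
    (c,s,a)=cv2.minAreaRect(np.float32(P[:,:2]*1000));b=cv2.boxPoints((c,s,a))/1000
    e=[b[1]-b[0],b[2]-b[1]];l=max(e,key=np.linalg.norm);l=l*-np.sign(l[0])
    return np.array(c)/1000,np.sort(np.array(s)),np.degrees(np.arctan2(l[1],l[0]))
E
python3 - <<'E'
from h import *
np.set_printoptions(precision=4,suppress=True)
T=cv2.imread('pics/top0.png')[:,:,::-1].copy();S=cv2.imread('pics/scene0.png')[:,:,::-1].copy()
for nm,im,n,rois in(("top",T,0,[(313,207,22),(250,219,22),(186,243,30),(389,243,30)]),("scene",S,1,[(323,209,22),(385,243,22),(466,262,32),(300,150,26)])):
    for (k,h,z),r in zip([("ostand",(4,16),.01),("bstand",(105,125),.01),("beaker",(4,16),.052),("tube",(105,125),.044)],rois):
        m=mask(im,*h,roi=r);P=plane(nm,hull(m),z)
        print(nm,k,(m>0).sum(), *(circ(P) if 'stand' in k else rect(P)))
for k,p,z in [("bottle",(230,271),.14),("jar",(285,260),.085),("spool",(340,272),.052),("loupe",(192,184),.055),("tweez",(375,186),.01),("driver",(328,157),.02),("board",(261,167),.01)]:
    print(k,plane("top",[p],z)[0])
c=np.hstack([cv2.resize(T[y-35:y+35,x-45:x+45],None,fx=4,fy=4,interpolation=2) for x,y in((300,210),(389,243))])
c2=np.hstack([cv2.resize(T[y-35:y+35,x-45:x+45],None,fx=4,fy=4,interpolation=2) for x,y in((240,215),(195,243))])
cv2.imwrite('pics/crop1.png',np.vstack([c,c2])[:,:,::-1])
E
```

```text
top ostand 339 [ 0.5809 -0.1008] 0.045378536276331455
top bstand 158 [0.5468 0.1117] 0.04259598739488722
top beaker 596 [0.4722 0.311 ] [ 61.59   101.9179] 153.06645
top tube 398 [ 0.4563 -0.3412] [ 32.5805 126.9362] -161.0797
scene ostand 312 [ 0.5852 -0.098 ] 0.04786424175755518
scene bstand 360 [0.5522 0.1119] 0.04400753605480794
scene beaker 1114 [0.469  0.3076] [ 71.9355 137.1406] 151.5391
scene tube 365 [ 0.455  -0.3482] [ 44.5311 173.202 ] -159.89314
bottle [0.373  0.1495 0.14  ]
jar [ 0.4054 -0.0105  0.085 ]
spool [ 0.3662 -0.1813  0.052 ]
loupe [0.6584 0.2938 0.055 ]
tweez [ 0.6495 -0.3092  0.01  ]
driver [ 0.7502 -0.1539  0.02  ]
board [0.7226 0.073  0.01  ]
```

View pics/crop1.png

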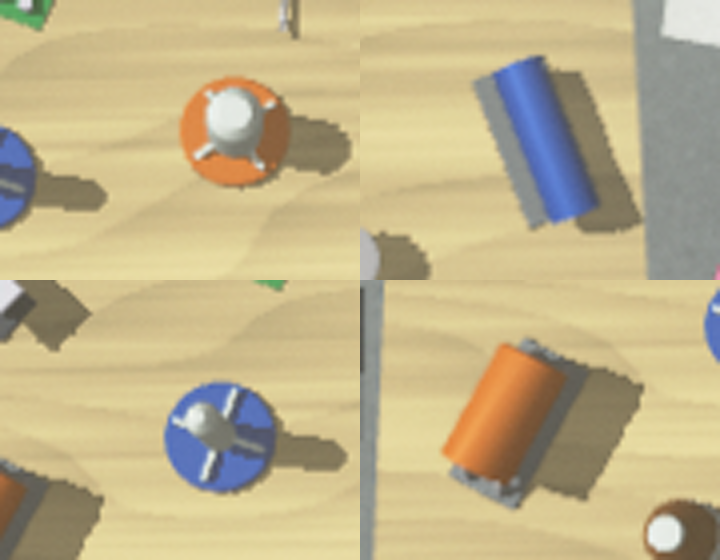

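The crop confirms the orange foot at (313,207), the blue foot at (250,219) and both vessels in their cradles. The measured heights and sizes also agree. Next I'll move over the beaker for a wrist view.

```bash
python3 -m pendant '[[[-0.62,-0.25,0,0,0,0,1],[-0.62,-0.25,0,0,0,0,1],[-0.62,-0.25,0,0,0,0,1],[-0.62,-0.25,0,0,0,0,1],[-0.62,-0.25,0,0,0,0,1],[-0.62,-0.25,0,0,0,0,1],[-0.62,-0.25,0,0,0,-0.4,1],[-0.62,-0.25,0,0,0,0,1]]]' 25
python3 - <<'E'
from h import *
np.set_printoptions(precision=4,suppress=True)
c=imaging.camera_info("wrist");i=imaging.get_image("wrist");cv2.imwrite("pics/w1.png",i[:,:,::-1]);s=state()
print(s['ee_pos'],s['tcp_rot'],s['joint_pos']);print(c)
P=plane("wrist",hull(mask(i,4,16)),.052,c);print(rect(P))
E
```

```text
time: 1.1
ee_pos: [0.4722, 0.3122, 0.2221]
tcp_rot: [-180.0, -0.0, 157.4]
force: [-0.6, -0.6, -1.3]
width: 0.0877
grasp_force: 0.0
[0.4751 0.3088 0.2217] [-179.8581    0.1162  157.1586] [ 29.6893   0.0928  75.8874  -0.1841 104.0617 -37.5139]
{'fx': 286.1650887609755, 'fy': 286.1650887609755, 'cx': 318.66277154189106, 'cy': 201.3843336508888, 'D': array([0.0128, 0.    , 0.    , 0.    , 0.    ]), 'pose': array([[ 0.385 ,  0.8861,  0.2582,  0.4   ],
       [ 0.9229, -0.3697, -0.1074,  0.3432],
       [ 0.0003,  0.2796, -0.9601,  0.384 ],
       [ 0.    ,  0.    ,  0.    ,  1.    ]])}
(array([0.3721, 0.1513]), array([57.2532, 63.0587]), np.float32(-98.2792))
```

View pics/w1.png

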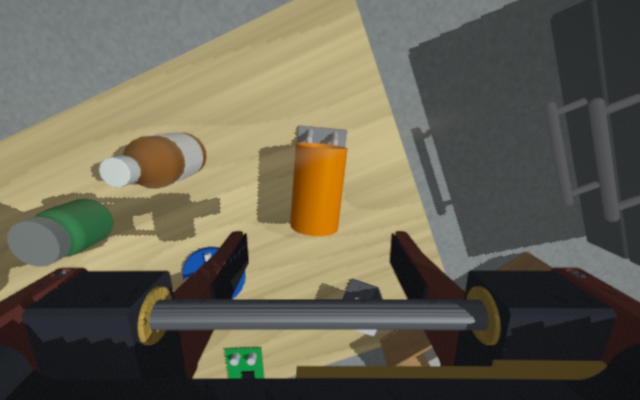

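The wrist view shows the beaker at (318,190) with its mouth away from the fingers (up in the picture). The bottle is at (150,160) and the jar at (60,232). I'll fit the beaker from this view.

```bash
cat >> h.py <<'E'
from scipy.spatial.transform import Rotation as R
def pose():
    s=state();return s['ee_pos'],R.from_euler('xyz',s['tcp_rot'],degrees=True)
def go(p,r):
    """total shift (units, start tool axes) and turn (units) to target"""
    p0,r0=pose();print('shift',r0.inv().apply(p-p0)/.06,'turn',np.degrees((r0.inv()*r).as_rotvec())/5)
def tool(yaw,tilt):
    return R.from_euler('z',yaw,degrees=True)*R.from_euler('x',180,degrees=True)*R.from_euler('y',tilt,degrees=True)
E
python3 - <<'E'
from h import *
np.set_printoptions(precision=4,suppress=True)
s=state();c=imaging.camera_info("wrist");i=imaging.get_image("wrist")
print(s['ee_pos'],s['tcp_rot'])
m=mask(i,3,16,s=150,v=60,roi=(318,190,65));y,x=np.where(m);print(x.min(),x.max(),y.min(),y.max())
# silhouette side edges -> planes through camera; axis direction & offset
L,Rr=[],[]
for yy in range(y.min()+12,y.max()-18,2):
    xs=x[y==yy];L.append((xs.min()-.5,yy));Rr.append((xs.max()+.5,yy))
N=[]
for e in(L,Rr):
    o,d=rays("wrist",e,c);n=np.linalg.svd(d)[2][2];N.append(n)
a=np.cross(*N);a*=-np.sign(a[0]);a/=np.linalg.norm(a)
n1,n2=N; n2=n2 if n1@n2<0 else -n2
# axis point: intersect bisector plane with z=.052 
b=n1-n2;b/=np.linalg.norm(b)
print('axis dir',a,np.degrees(np.arctan2(a[1],a[0])),'half ang',np.degrees(np.arccos(-n1@n2)/2))
ah=a.copy();ah[2]=0;ah/=np.linalg.norm(ah)
# closed-end lower edge & mouth top edge pixel along centre column
cx=int(x.mean())
pc=plane("wrist",[(x[y==y.max()].mean(),y.max()+.5)],.052+0.0,c)[0]
pt=plane("wrist",[(x[y==y.min()].mean(),y.min()-.5)],.082,c)[0]
pb=plane("wrist",[(x[y==y.max()].mean(),y.max()+.5)],.082,c)[0]
print('mouth top',pt,'closed top',pb,np.linalg.norm(pt-pb))
# lateral: intersect bisecting plane w/ z=.052 at x=.472
X=.472;Y=o[1]-(b[0]*(X-o[0])+b[2]*(.052-o[2]))/b[1];print('axis at x=.472: y',Y, 'mid of tops',(pt+pb)/2)
E
```

```text
[0.4751 0.3088 0.2217] [-179.8581    0.1162  157.1586]
292 348 139 229
axis dir [-0.3627  0.2654  0.8933] 143.80337121495728 half ang 5.875725927383197
mouth top [0.4161 0.318  0.082 ] closed top [0.5074 0.2754 0.082 ] 0.10075328965566072
axis at x=.472: y 0.2863386462226294 mid of tops [0.4618 0.2967 0.082 ]
```

```bash
python3 - <<'E'
from h import *
np.set_printoptions(precision=4,suppress=True)
for k in range(2):
    c=imaging.camera_info("wrist");i=imaging.get_image("wrist");s=state()
    print(s['time'],s['ee_pos'],s['tcp_rot'],c['pose'][:3,3])
def proj(c,P):
    P=np.float64(P);Ri=c['pose'][:3,:3].T;K=np.array([[c['fx'],0,c['cx']],[0,c['fy'],c['cy']],[0,0,1]])
    return cv2.projectPoints(P,cv2.Rodrigues(Ri)[0],-Ri@c['pose'][:3,3],K,c['D'])[0][:,0]
print(proj(c,[[.4276,.3336,.082],[.5168,.2884,.082],[.373,.1495,.14],[.405,-.0105,.085],[.5468,.1117,.01],[.4722,.3122,.15]]))
print(proj(imaging.camera_info("top"),[[0,0,0],[.4161,.318,.082],[.5074,.2754,.082]]))
E
```

```text
1.25 [0.4723 0.312  0.2219] [-179.936    -0.048   157.1987] [0.4014 0.3421 0.3835]
1.3 [0.4716 0.313  0.222 ] [-179.9602   -0.0615  157.291 ] [0.4003 0.3433 0.3837]
[[320.3065 147.0595]
 [313.9863 235.8985]
 [ 98.8057 178.1183]
 [ 30.8407 248.0543]
 [212.18   277.2872]
 [317.834  212.9176]]
[[284.6964 390.1926]
 [179.9126 258.2496]
 [194.1389 228.9276]]
```

Top and scene agree to a few mm, so I'll do the final peg alignment relatively in the images. Now I'll turn the tool to yaw 152.5 with a 40° tilt.

```bash
python3 -m pendant '[[[0,0,0,0,0,0.96,1],[0,0,0,0,1,0,1],[0,0,0,0,1,0,1],[0,0,0,0,1,0,1],[0,0,0,0,1,0,1],[0,0,0,0,1,0,1],[0,0,0,0,1,0,1],[0,0,0,0,1,0,1]]]'
python3 -m pendant '[[[0,0,0,0,1,0,1],[0,0,0,0,0,0,1],[0,0,0,0,0,0,1],[0,0,0,0,0,0,1],[0,0,0,0,0,0,1],[0,0,0,0,0,0,1],[0,0,0,0,0,0,1],[0,0,0,0,0,0,1]]]'
python3 - <<'E'
from h import *
np.set_printoptions(precision=3,suppress=True)
r=tool(152.5,40);z=r.apply([0,0,1]);a=np.r_[np.cos(np.radians(152.5)),np.sin(np.radians(152.5)),0]
g=np.r_[.469,.310,.052]-.012*a
print(z,state()['joint_pos']);go(g+(.019-.12)*z,r);go(g+.019*z,r)
E
```

```text
time: 2.3
ee_pos: [0.4707, 0.3145, 0.2228]
tcp_rot: [180.0, -35.2, 152.7]
force: [-0.4, 0.5, 0.5]
width: 0.0883
grasp_force: 0.0
time: 3.3
ee_pos: [0.4716, 0.3133, 0.2226]
tcp_rot: [180.0, -40.0, 152.6]
force: [0.6, 0.3, 0.1]
width: 0.088
grasp_force: 0.0
[-0.57   0.297 -0.766] [ 14.598  21.313  60.265  32.028 125.766 -35.292]
shift [-1.971 -0.07   0.375] turn [-0.009  0.001  0.011]
shift [-1.971 -0.068  2.375] turn [-0.009  0.001  0.011]
```

```bash
python3 -m pendant '[[[-0.5,0,0.1,0,0,0,1],[-0.5,0,0.1,0,0,0,1],[-0.5,-0.07,0.1,0,0,0,1],[-0.47,0,0.08,0,0,0,1],[0,0,0,0,0,0,1],[0,0,0.3,0,0,0,1],[0,0,0.3,0,0,0,1],[0,0,0.3,0,0,0,1]]]'
python3 - <<'E'
from h import *
np.set_printoptions(precision=3,suppress=True)
r=tool(152.5,40);z=r.apply([0,0,1]);a=np.r_[np.cos(np.radians(152.5)),np.sin(np.radians(152.5)),0]
g=np.r_[.469,.310,.052]-.012*a
c=imaging.camera_info("wrist");i=imaging.get_image("wrist");cv2.imwrite("pics/w2.png",i[:,:,::-1])
go(g+.019*z,r)
E
```

```text
time: 4.3
ee_pos: [0.5057, 0.2914, 0.0891]
tcp_rot: [179.9, -39.9, 152.7]
force: [0.8, 0.6, 0.1]
width: 0.0879
grasp_force: 0.0
shift [-0.027  0.     1.06 ] turn [-0.026 -0.015  0.021]
```

View pics/w2.png

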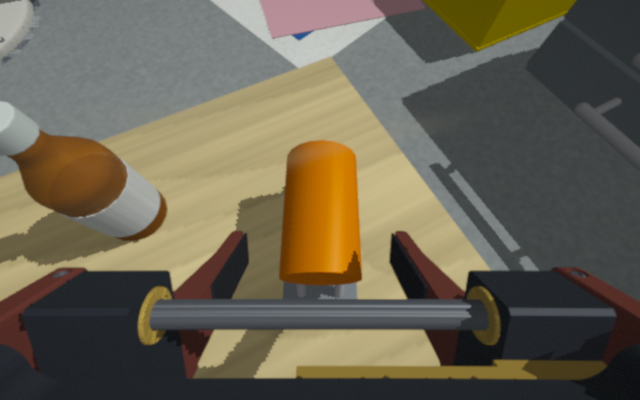

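The beaker is centred between the finger tips at (320,215). I'll descend and grip.

```bash
python3 -m pendant '[[[0,0,0.3,0,0,0,1],[0,0,0.3,0,0,0,1],[0,0,0.3,0,0,0,1],[0,0,0.16,0,0,0,1],[0,0,0,0,0,0,1],[0,0,0,0,0,0,-1],[0,0,0,0,0,0,-1],[0,0,0,0,0,0,-1]]]' 25
python3 -m pendant '[[[0,0,0,0,0,0,-1],[0,0,0,0,0,0,-1],[0,0,0,0,0,0,-1],[0,0,0,0,0,0,-1],[0,0,0,0,0,0,-1],[0,0,0,0,0,0,-1],[0,0,0,0,0,0,-1],[0,0,0,0,0,0,-1]]]' 25
```

```text
time: 5.35
ee_pos: [0.4709, 0.3103, 0.0399]
tcp_rot: [179.7, -40.0, 152.7]
force: [5.1, 7.9, 4.9]
width: 0.0613
grasp_force: 4.7
time: 6.35
ee_pos: [0.4709, 0.3104, 0.0401]
tcp_rot: [179.7, -39.9, 152.7]
force: [4.4, 5.2, 3.6]
width: 0.06
grasp_force: 25.0
```

```bash
python3 -m pendant '[[[0.34,0,-0.41,0,0,0,-1],[0.34,0,-0.41,0,0,0,-1],[0.34,0,-0.41,0,0,0,-1],[0.34,0,-0.41,0,0,0,-1],[0.34,0,-0.41,0,0,0,-1],[0,0,0,0,-1,0,-1],[0,0,0,0,-1,0,-1],[0,0,0,0,-1,0,-1]]]'
python3 -m pendant '[[[0,0,0,0,-1,0,-1],[0,0,0,0,-1,0,-1],[0,0,0,0,-1,0,-1],[0,0,0,0,-1,0,-1],[0,0,0,0,-1,0,-1],[0,0,0,0,-1,0,-1],[0,0,0,0,-1,0,-1],[0,0,0,0,-1,0,-1]]]'
python3 -m pendant '[[[0,0,0,0,-1,0,-1],[0,0,0,0,-1,0,-1],[0,0,0,0,-1,0,-1],[0,0,0,0,-1,0,-1],[0,0,0,0,-1,0,-1],[0,0,0,0,-1,0,-1],[0,0,0,0,-1,0,-1],[0,0,0,0,0,0,-1]]]'
python3 - <<'E'
from h import *
np.set_printoptions(precision=3,suppress=True)
r=tool(180,-50);z=r.apply([0,0,1]);print(z,state()['joint_pos'])
g=np.r_[.583,-.099,.018+.062+.13]
p0,r0=pose();go(p0,r);go(g+.019*z,r)
i=imaging.get_image("scene");cv2.imwrite("pics/s2.png",cv2.resize(i[80:330,250:570],None,fx=2.4,fy=2.4)[:,:,::-1])
E
```

```text
time: 7.35
ee_pos: [0.4707, 0.3084, 0.1985]
tcp_rot: [-179.9, -24.8, 152.5]
force: [-0.8, 0.4, -0.7]
width: 0.0604
grasp_force: 25.0
time: 8.35
ee_pos: [0.4705, 0.3085, 0.1986]
tcp_rot: [-179.9, 15.2, 152.6]
force: [0.5, 0.7, -1.3]
width: 0.0605
grasp_force: 25.0
time: 9.35
ee_pos: [0.4695, 0.3088, 0.1966]
tcp_rot: [-179.6, 49.9, 153.0]
force: [-0.7, -0.1, -1.0]
width: 0.0603
grasp_force: 25.0
[ 0.766 -0.    -0.643] [ 57.77  -10.45  100.995 -49.873  86.091  -2.923]
shift [0. 0. 0.] turn [-4.223 -0.025 -3.48 ]
shift [-3.228 -5.056  3.843] turn [-4.223 -0.025 -3.48 ]
```

View pics/s2.png

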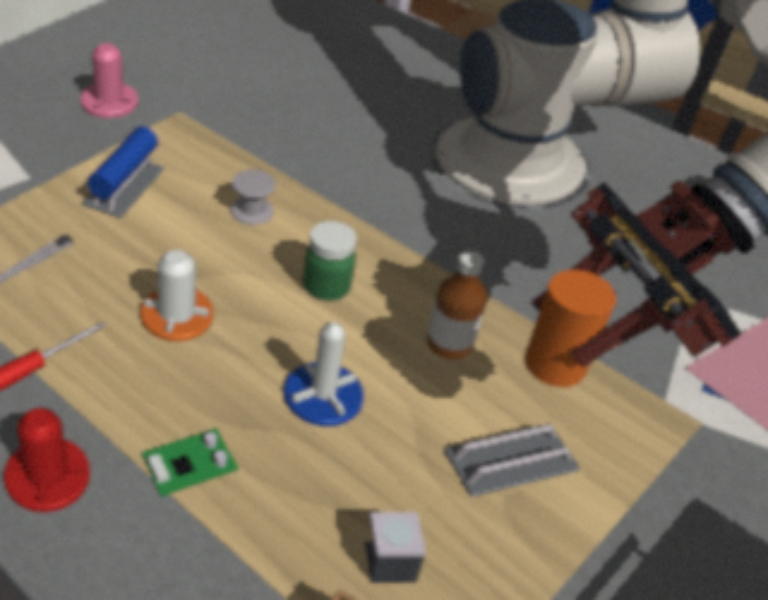

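The beaker is held mouth down at (565,330) in this crop, and everything else is undisturbed. I'll swing the yaw to face ahead, then carry it over the orange stand.

```bash
python3 -m pendant '[[[0,0,0,-0.7,0,-0.58,-1],[0,0,0,-0.7,0,-0.58,-1],[0,0,0,-0.7,0,-0.58,-1],[0,0,0,-0.7,0,-0.58,-1],[0,0,0,-0.7,0,-0.58,-1],[0,0,0,-0.72,0,-0.58,-1],[0,0,0,0,0,0,-1],[-0.17,-0.5,0.2,0,0,0,-1]]]'
python3 -m pendant '[[[-0.17,-0.8,0.2,0,0,0,-1],[-0.17,-0.9,0.2,0,0,0,-1],[-0.17,-0.9,0.2,0,0,0,-1],[-0.17,-0.9,0.2,0,0,0,-1],[-0.17,-0.9,0.2,0,0,0,-1],[-0.17,-0.9,0.2,0,0,0,-1],[-0.17,-0.7,0.2,0,0,0,-1],[0,-0.3,0,0,0,0,-1]]]'
cat >> h.py <<'E'
E
python3 - <<'E'
from h import *
np.set_printoptions(precision=3,suppress=True)
r=tool(180,-50);z=r.apply([0,0,1]);print(state()['joint_pos'])
imaging.get_image("top");imaging.get_image("top")
T=imaging.get_image("top");S=imaging.get_image("scene");cv2.imwrite("pics/t3r.png",T[:,:,::-1]);cv2.imwrite("pics/s3r.png",S[:,:,::-1])
A=cv2.resize(T[150:270,250:380],None,fx=3,fy=4);B=cv2.resize(S[120:240,260:390],None,fx=3,fy=4)
cv2.imwrite("pics/v3.png",np.hstack([A,B])[:,:,::-1])
g=np.r_[.583,-.099,.018+.062+.13];go(g+.019*z,r)
E
```

```text
time: 10.4
ee_pos: [0.4864, 0.2797, 0.1996]
tcp_rot: [179.5, 50.0, 179.6]
force: [1.1, 0.2, -1.2]
width: 0.0604
grasp_force: 25.0
time: 11.4
ee_pos: [0.5964, -0.1024, 0.1979]
tcp_rot: [179.5, 49.9, 179.3]
force: [0.1, -0.1, -0.7]
width: 0.0608
grasp_force: 25.0
[ -22.896  -36.756  120.233   22.406   51.149 -119.288]
shift [-0.012  0.006  0.021] turn [ 0.014 -0.007 -0.062]
```

View pics/v3.png

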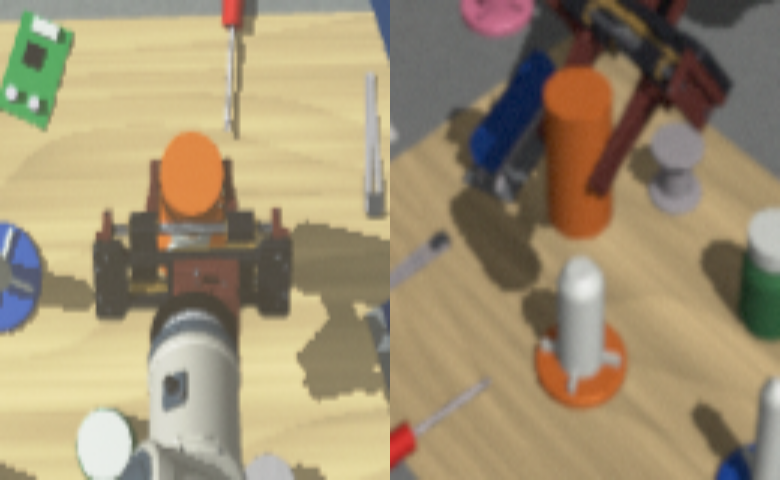

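The left panel shows the beaker's closed end at (192,172), held by the gripper. In the scene panel it hangs just above and behind the orange peg. I'll fit known-radius circles to the far edges in both views to get the relative offset.

```bash
cat >> h.py <<'E'
from scipy.optimize import least_squares
def far(name,m,z,Rr,cos=0.25):
    """known-radius circle on the edge half facing away from the camera, at height z"""
    H=max(cv2.findContours(m,cv2.RETR_EXTERNAL,cv2.CHAIN_APPROX_NONE)[0],key=len)[:,0].astype(float)
    h=cv2.convexHull(np.float32(H))[:,0]
    H=H[[abs(cv2.pointPolygonTest(h.reshape(-1,1,2),tuple(map(float,p)),True))<1 for p in H]]
    P=plane(name,H,z)[:,:2];o=imaging.camera_info(name)['pose'][:2,3]
    c=P.mean(0)
    for _ in range(6):
        u=(c-o)/np.linalg.norm(c-o);d=P-c;k=d@u/np.linalg.norm(d,axis=1)>cos
        q=P[k];c=least_squares(lambda c:np.linalg.norm(q-c,axis=1)-Rr,c,loss='soft_l1',f_scale=.001).x
    e=np.linalg.norm(q-c,axis=1)-Rr
    return c,circ(q)[1],e.std()*1000,len(q)
E
cat > m.py <<'E'
from h import *
import sys
np.set_printoptions(precision=4,suppress=True)
T0,S0=[cv2.imread(f'pics/{n}0.png')[:,:,::-1].copy() for n in('top','scene')]
px=lambda z:(z,)
def stands():
    out={}
    for n,im,ro,rb in(("top",T0,(313,207,22),(250,219,22)),("scene",S0,(323,209,22),(385,243,22))):
        out[n,'o']=far(n,mask(im,3,18,s=100,v=40,roi=ro),.01,.046)
        out[n,'b']=far(n,mask(im,100,128,s=90,v=25,roi=rb),.01,.046)
    return out
E
python3 - <<'E'
from m import *
st=stands()
for k,v in st.items():print(k,*v)
T,S=[cv2.imread(f'pics/{n}3r.png')[:,:,::-1].copy() for n in('t','s')]
for n,im,r in(("top",T,(314,195,25)),("scene",S,(323,158,32))):
    m=mask(im,3,18,s=120,v=50,roi=r);ys,xs=np.where(m);print(n,xs.min(),xs.max(),ys.min(),ys.max())
    for z in(.235,.247,.26):
        f=far(n,m,z,.03);print(n,z,*f,'rel',f[0]-st[n,'o'][0])
E
```

```text
('top', 'o') [ 0.5804 -0.1005] 0.04506270459080196 0.8595336544439919 33
('top', 'b') [0.5447 0.1083] 0.04096257649219076 1.509438073073422 33
('scene', 'o') [ 0.581  -0.1031] 0.04621047591401143 1.5615360157476719 11
('scene', 'b') [0.5556 0.1131] 0.04485431589810697 1.6006386218948774 17
top 303 324 183 205
top 0.235 [ 0.5844 -0.1019] 0.029902487790667502 0.6725934072835822 24 rel [ 0.0041 -0.0014]
top 0.247 [ 0.5817 -0.1019] 0.02961403418741379 0.6698596307483924 24 rel [ 0.0013 -0.0014]
top 0.26 [ 0.5788 -0.1018] 0.02930154278388724 0.6775492546806179 24 rel [-0.0016 -0.0014]
scene 310 346 128 179
scene 0.235 [ 0.5458 -0.1561] 0.01173714646032326 3.4379361018705943 10 rel [-0.0352 -0.053 ]
scene 0.247 [ 0.558  -0.1431] 0.011518967872683663 3.3769219242290003 10 rel [-0.0229 -0.04  ]
scene 0.26 [ 0.5713 -0.129 ] 0.011282607736079475 3.3112026425799237 10 rel [-0.0097 -0.0259]
```

```bash
python3 - <<'E'
from m import *
S=cv2.imread('pics/s3r.png')[:,:,::-1].copy()
H=cv2.cvtColor(S,cv2.COLOR_RGB2HSV)
m=mask(S,6,18,s=150,v=110,roi=(323,158,32));ys,xs=np.where(m);print(xs.min(),xs.max(),ys.min(),ys.max())
f=far("scene",m,.247,.03,.5);print(f,f[0]-np.r_[.581,-.1031])
w=cv2.inRange(H,(0,0,110),(179,70,255));k=np.zeros_like(w);k[186:212,310:338]=255;w&=k
def lat(mm,rows,mn):
    out=[]
    for y in rows:
        x=np.where(mm[y])[0]
        if len(x)>mn: out.append(((x.min()+x.max())/2,y,x.min(),x.max()))
    return np.array(out)
B=lat(m,range(142,172,3),8);P=lat(w,range(190,206,2),4);print(B);print(P)
# horizontal bearing of each ray from camera (vertical-plane azimuth)
for q in(B,P):
    o,d=rays("scene",q[:,:2]);az=np.arctan2(d[:,1],d[:,0]);print(np.degrees(az), az.mean()*1000)
E
```

```text
312 333 136 179
(array([ 0.5791, -0.1074]), np.float64(0.02222292026176039), np.float64(1.8374004260147676), 18) [-0.0019 -0.0043]
[[322.5 142.  312.  333. ]
 [322.5 145.  312.  333. ]
 [323.5 148.  314.  333. ]
 [324.  151.  315.  333. ]
 [323.5 154.  315.  332. ]
 [323.5 157.  316.  331. ]
 [322.5 160.  316.  329. ]
 [321.5 163.  316.  327. ]
 [320.5 166.  316.  325. ]
 [324.5 169.  316.  333. ]]
[[323.  190.  315.  331. ]
 [323.  192.  315.  331. ]
 [324.  194.  317.  331. ]
 [324.5 196.  318.  331. ]
 [324.5 198.  318.  331. ]
 [324.5 200.  318.  331. ]
 [324.  202.  318.  330. ]
 [320.5 204.  311.  330. ]]
[-132.6219 -132.6173 -132.7843 -132.867  -132.7769 -132.7731 -132.5933
 -132.4112 -132.2268 -132.9371] -2315.3692764059774
[-132.6345 -132.6312 -132.8175 -132.9102 -132.9081 -132.9059 -132.8072
 -132.1254] -2316.35719901777
```

```bash
python3 -m pendant '[[[0.1,0.025,0.08,0,0,0,-1],[0.1,0,0.08,0,0,0,-1],[0.1,0,0.08,0,0,0,-1],[0.1,0,0.08,0,0,0,-1],[0.08,0,0.06,0,0,0,-1],[0.04,0,0.03,0,0,0,-1],[0,0,0,0,0,0,-1],[0,0,0,0,0,0,-1]]]'
python3 - <<'E'
from m import *
T=imaging.get_image("top");S=imaging.get_image("scene");cv2.imwrite("pics/t4r.png",T[:,:,::-1]);cv2.imwrite("pics/s4r.png",S[:,:,::-1])
A=cv2.resize(T[170:240,280:350],None,fx=5,fy=7,interpolation=2);B=cv2.resize(S[135:225,290:360],None,fx=6,fy=490/90,interpolation=2)
cv2.imwrite("pics/v4.png",np.hstack([A,B])[:,:,::-1])
m=mask(T,3,18,s=120,v=50,roi=(314,197,25))
for z in (.2,.207,.214):f=far("top",m,z,.03);print(f,f[0]-np.r_[.5804,-.1005])
print(state()['force'],pose()[0],state()['tcp_rot'])
E
```

```text
time: 12.6
ee_pos: [0.5951, -0.0976, 0.159]
tcp_rot: [179.7, 50.1, 179.7]
force: [-0.4, 0.2, -0.8]
width: 0.0604
grasp_force: 25.0
(array([ 0.5824, -0.0977]), np.float64(0.029485957250633046), np.float64(0.8195465281259198), 22) [0.002  0.0028]
(array([ 0.5809, -0.0977]), np.float64(0.029346446823509353), np.float64(0.8059379474406725), 23) [0.0005 0.0028]
(array([ 0.5793, -0.0978]), np.float64(0.029184946251777064), np.float64(0.8117016101715753), 23) [-0.0011  0.0027]
[ 0.0659  0.4961 -1.5362] [ 0.5951 -0.0976  0.159 ] [179.6649  50.0762 179.6609]
```

View pics/v4.png

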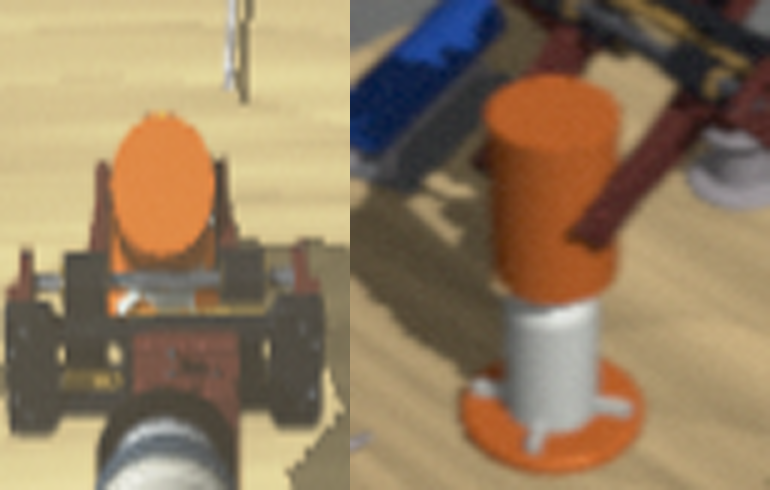

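The scene panel shows the rim coming just over the peg tip, with beaker centre at about 556 and peg at 553. The top fit says +2–3 mm in y, so I'll trim y by -1.8 mm and ease down, watching the force.

```bash
python3 -m pendant '[[[0,-0.03,0,0,0,0,-1],[0.032,0,0.027,0,0,0,-1],[0.032,0,0.027,0,0,0,-1],[0.032,0,0.027,0,0,0,-1],[0.032,0,0.027,0,0,0,-1],[0.032,0,0.027,0,0,0,-1],[0.032,0,0.027,0,0,0,-1],[0.032,0,0.027,0,0,0,-1]]]'
python3 - <<'E'
from m import *
F=[]
for k in range(3):
    T=imaging.get_image("top");F.append(state()['force'])
    f=far("top",mask(T,3,18,s=120,v=50,roi=(314,199,25)),.19,.03);print(f[0]-np.r_[.5804,-.1005],state()['ee_pos'])
print(np.mean(F,0))
E
```

```text
time: 13.7
ee_pos: [0.595, -0.0992, 0.1407]
tcp_rot: [179.6, 50.0, 179.7]
force: [0.2, 0.1, -1.0]
width: 0.0605
grasp_force: 25.0
[-0.0004  0.0009] [ 0.5949 -0.0991  0.1402]
[-0.0005  0.0014] [ 0.5949 -0.0991  0.1403]
[-0.0006  0.0013] [ 0.595  -0.0992  0.1406]
[ 0.0261  0.0707 -0.9203]
```

```bash
python3 -m pendant '[[[0.064,-0.015,0.054,0,0,0,-1],[0.064,0,0.054,0,0,0,-1],[0.064,0,0.054,0,0,0,-1],[0.064,0,0.054,0,0,0,-1],[0.064,0,0.054,0,0,0,-1],[0.064,0,0.054,0,0,0,-1],[0.064,0,0.054,0,0,0,-1],[0.064,0,0.054,0,0,0,-1]]]'
python3 -m pendant '[[[0.04,0,0.033,0,0,0,-1],[0.04,0,0.033,0,0,0,-1],[0.04,0,0.033,0,0,0,-1],[0.04,0,0.033,0,0,0,-1],[0.03,0,0.026,0,0,0,-1],[0.03,0,0.026,0,0,0,-1],[0.02,0,0.017,0,0,0,-1],[0.0,0,0.0,0,0,0,-1]]]'
python3 - <<'E'
from m import *
T=imaging.get_image("top");S=imaging.get_image("scene");cv2.imwrite("pics/s5r.png",S[:,:,::-1])
f=far("top",mask(T,3,18,s=120,v=50,roi=(314,199,25)),.135,.03);print(f[0]-np.r_[.5804,-.1005],state()['ee_pos'],state()['force'])
B=cv2.resize(S[150:235,280:370],None,fx=6,fy=6,interpolation=2)
cv2.imwrite("pics/v5.png",B[:,:,::-1])
E
```

```text
time: 14.85
ee_pos: [0.5952, -0.1, 0.1004]
tcp_rot: [179.6, 50.0, 179.7]
force: [-0.2, 1.0, -1.6]
width: 0.0603
grasp_force: 25.0
time: 15.85
ee_pos: [0.5951, -0.0999, 0.0817]
tcp_rot: [179.6, 50.0, 179.6]
force: [-0.4, 0.9, -1.2]
width: 0.0611
grasp_force: 25.0
[-0.0005  0.0001] [ 0.5952 -0.0999  0.082 ] [ 0.3833 -0.0568 -0.2656]
```

View pics/v5.png

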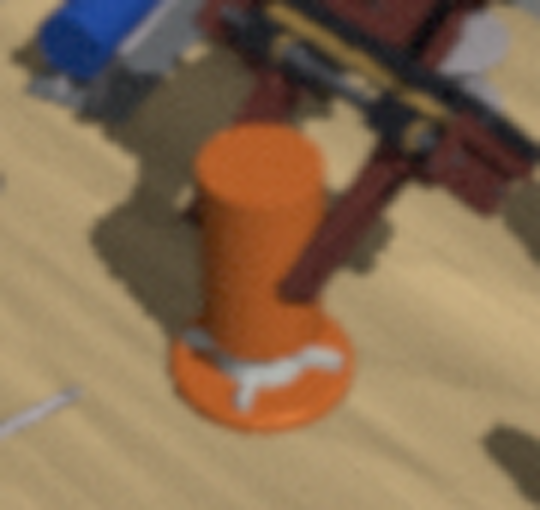

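The beaker is round the peg with about 10 mm still to go. I'll ease the grip so contact can only make the beaker slip, then lower.

```bash
python3 -m pendant '[[[0,0,0,0,0,0,-1],[0.02,0,0.017,0,0,0,-1],[0.02,0,0.017,0,0,0,-1],[0.02,0,0.017,0,0,0,-1],[0.02,0,0.017,0,0,0,-1],[0.01,0,0.008,0,0,0,-1],[0.01,0,0.008,0,0,0,-1],[0,0,0,0,0,0,-1]]]' 12
python3 -m pendant '[[[0.01,0,0.008,0,0,0,-1],[0.01,0,0.008,0,0,0,-1],[0.01,0,0.008,0,0,0,-1],[0.01,0,0.008,0,0,0,-1],[0,0,0,0,0,0,-1],[0,0,0,0,0,0,-1],[0,0,0,0,0,0,-1],[0,0,0,0,0,0,-1]]]' 12
```

```text
time: 16.95
ee_pos: [0.5952, -0.0998, 0.074]
tcp_rot: [179.6, 50.0, 179.6]
force: [0.3, -1.1, -0.5]
width: 0.0608
grasp_force: 12.0
time: 17.95
ee_pos: [0.5951, -0.0998, 0.071]
tcp_rot: [179.7, 50.0, 179.7]
force: [0.5, -0.8, -0.7]
width: 0.0609
grasp_force: 12.0
```

```bash
python3 -m pendant '[[[0.01,0,0.008,0,0,0,-1],[0.01,0,0.008,0,0,0,-1],[0.01,0,0.008,0,0,0,-1],[0.01,0,0.008,0,0,0,-1],[0,0,0,0,0,0,-1],[0,0,0,0,0,0,-1],[0,0,0,0,0,0,-1],[0,0,0,0,0,0,-1]]]' 12
python3 -m pendant '[[[0.01,0,0.008,0,0,0,-1],[0.01,0,0.008,0,0,0,-1],[0.01,0,0.008,0,0,0,-1],[0,0,0,0,0,0,-1],[0,0,0,0,0,0,-1],[0,0,0,0,0,0,-1],[0,0,0,0,0,0,-1],[0,0,0,0,0,0,-1]]]' 12
python3 - <<'E'
from m import *
F=[]
for k in range(3):
    S=imaging.get_image("scene");F.append(state()['force'])
cv2.imwrite("pics/v6.png",cv2.resize(S[150:235,280:370],None,fx=6,fy=6,interpolation=2)[:,:,::-1]);print(np.mean(F,0))
E
```

```text
time: 18.95
ee_pos: [0.5951, -0.0998, 0.068]
tcp_rot: [179.6, 50.0, 179.7]
force: [0.8, -0.2, -1.5]
width: 0.0606
grasp_force: 12.0
time: 19.95
ee_pos: [0.595, -0.0998, 0.0656]
tcp_rot: [179.6, 50.0, 179.7]
force: [-0.2, -0.1, -0.6]
width: 0.0608
grasp_force: 12.0
[ 0.4871  0.4223 -0.5946]
```

```bash
python3 -m pendant '[[[0.01,0,0.008,0,0,0,-1],[0.01,0,0.008,0,0,0,-1],[0.01,0,0.008,0,0,0,-1],[0.01,0,0.008,0,0,0,-1],[0,0,0,0,0,0,-1],[0,0,0,0,0,0,-1],[0,0,0,0,0,0,-1],[0,0,0,0,0,0,-1]]]' 12
python3 -c "
from m import *
F=[]
for k in range(4): imaging.get_image('top');F.append(state()['force'])
print(np.mean(F,0),state()['wrist_torque'])"
```

```text
time: 21.1
ee_pos: [0.5958, -0.0999, 0.0648]
tcp_rot: [179.7, 50.2, 179.7]
force: [-2.8, 2.0, 7.2]
width: 0.0608
grasp_force: 12.0
[-2.9465  2.4083  6.3736] [ 0.1908 -0.043   0.2302]
```

View pics/v6.png

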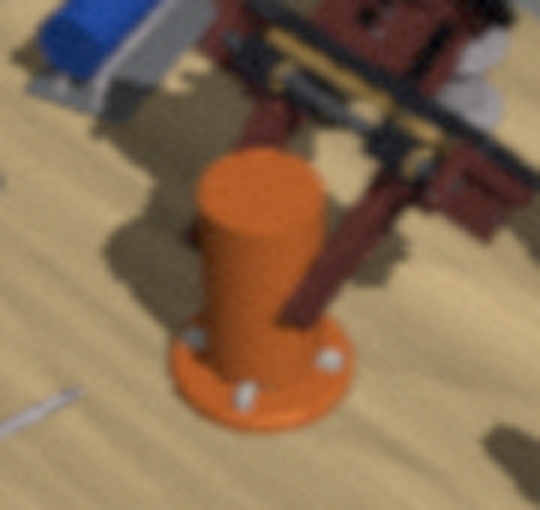

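The rim rests on the ribs and the contact force reads 7 N. I'll let go, back off along the tool axis, and re-measure the tube and blue stand.

```bash
python3 -m pendant '[[[0,0,0,0,0,0,-0.2],[0,0,0,0,0,0,1],[0,0,0,0,0,0,1],[0,0,0,0,0,0,1],[0,0,-0.3,0,0,0,1],[0,0,-0.4,0,0,0,1],[0,0,-0.5,0,0,0,1],[0,0,-0.5,0,0,0,1]]]' 12
python3 -m pendant '[[[-0.3,-0.3,-0.3,0,0,0,1],[-0.3,-0.4,-0.3,0,0,0,1],[-0.3,-0.4,-0.3,0,0,0,1],[0,0,0,0,1,0,1],[0,0,0,0,1,0,1],[0,0,0,0,1,0,1],[0,0,0,0,1,0,1],[0,0,0,0,1,0,1]]]'
python3 - <<'E'
from m import *
T=imaging.get_image("top");S=imaging.get_image("scene");cv2.imwrite("pics/t7.png",T[:,:,::-1]);cv2.imwrite("pics/s7.png",S[:,:,::-1])
f=far("top",mask(T,3,18,s=120,v=50,roi=(314,200,25)),.118,.03);print('beaker',f,f[0]-np.r_[.5804,-.1005])
for v in(20,35,50):
    for n,im,r in(("top",T0,(389,243,30)),("scene",S0,(300,150,26))):
        m=mask(im,100,130,s=90,v=v,roi=r);print(v,n,rect(plane(n,hull(m),.044)))
print(state()['joint_pos'],pose()[0],state()['tcp_rot'])
E
```

```text
time: 22.3
ee_pos: [0.5298, -0.1053, 0.1262]
tcp_rot: [179.3, 49.5, 179.6]
force: [4.8, -1.8, 6.5]
width: 0.0877
grasp_force: 0.0
time: 23.3
ee_pos: [0.5245, -0.1722, 0.2022]
tcp_rot: [179.6, 24.4, 180.0]
force: [-0.0, -0.9, -0.4]
width: 0.0877
grasp_force: 0.0
beaker (array([ 0.5804, -0.0993]), np.float64(0.03150774127769893), np.float64(1.3694586757840712), 22) [-0.      0.0012]
20 top (array([ 0.4566, -0.342 ]), array([ 36.2672, 129.1067]), np.float32(-161.38321))
20 scene (array([ 0.4548, -0.3478]), array([ 45.7634, 173.2042]), np.float32(-159.88756))
35 top (array([ 0.4566, -0.342 ]), array([ 36.2672, 129.1067]), np.float32(-161.38321))
35 scene (array([ 0.4548, -0.3478]), array([ 45.7634, 173.2042]), np.float32(-159.88756))
50 top (array([ 0.4566, -0.342 ]), array([ 36.2672, 129.1067]), np.float32(-161.38321))
50 scene (array([ 0.4548, -0.3478]), array([ 45.7634, 173.2042]), np.float32(-159.88756))
[ -29.3486  -23.6181  101.5812   12.344    80.732  -119.173 ] [ 0.5256 -0.172   0.2026] [ 179.5445   24.581  -179.9702]
```

The beaker is within about 1 mm of its peg. Moving on to the tube.

```bash
python3 -m pendant '[[[0,0,0,0,1,0,1],[0,0,0,0,1,0,1],[0,0,0,0,1,0,1],[0,0,0,0,1,0,1],[0,0,0,0,1,0,1],[0,0,0,0,0,-0.93,1],[0,0,0,0,0,-0.93,1],[0,0,0,0,0,-0.93,1]]]'
python3 -m pendant '[[[0,0,0,0,0,-0.93,1],[0,0,0,0,1,0,1],[0,0,0,0,1,0,1],[0,0,0,0,1,0,1],[0,0,0,0,1,0,1],[0,0,0,0,1,0,1],[0,0,0,0,1,0,1],[0,0,0,0,1,0,1]]]'
cat > tb.py <<'E'
from m import *
r=tool(198.6,40);z=r.apply([0,0,1]);a=np.r_[np.cos(np.radians(198.6)),np.sin(np.radians(198.6)),0]
g=np.r_[.4566,-.343,.044]-.015*a
print(state()['joint_pos'],state()['tcp_rot'],pose()[0]);go(g+(.019-.075)*z,r);go(g+.019*z,r)
E
python3 tb.py
```

```text
time: 24.4
ee_pos: [0.5242, -0.172, 0.2015]
tcp_rot: [179.5, -0.2, -165.7]
force: [-0.4, 0.4, -0.1]
width: 0.0878
grasp_force: 0.0
time: 25.4
ee_pos: [0.5243, -0.1723, 0.2018]
tcp_rot: [179.3, -35.3, -160.8]
force: [-0.3, 0.2, 0.4]
width: 0.0878
grasp_force: 0.0
[ -11.4222   24.9437   56.0376  -21.3061  128.7028 -129.4039] [ 179.2785  -35.2983 -160.7904] [ 0.5243 -0.1723  0.2018]
shift [-0.167  -2.3526  2.1986] turn [0.0697 0.9397 0.1025]
shift [-0.0646 -2.3597  3.4444] turn [0.0697 0.9397 0.1025]
```

```bash
python3 -m pendant '[[[-0.03,-0.4,0,0,0.94,0.1,1],[-0.03,-0.49,0,0,0,0,1],[-0.03,-0.49,0,0,0,0,1],[-0.03,-0.49,0.3,0,0,0,1],[-0.03,-0.49,0.5,0,0,0,1],[0,0,0.5,0,0,0,1],[0,0,0.3,0,0,0,1],[0,0,0,0,0,0,1]]]'
python3 tb.py
python3 - <<'E'
from m import *
i=imaging.get_image("wrist");cv2.imwrite("pics/w8.png",i[:,:,::-1])
m=mask(i,100,130,s=90,v=30,roi=(320,215,90));y,x=np.where(m);print(x.min(),x.max(),y.min(),y.max())
for yy in range(y.min()+5,y.max(),12):k=x[y==yy];print(yy,k.min(),k.max(),(k.min()+k.max())/2)
E
```

```text
time: 26.4
ee_pos: [0.5157, -0.3236, 0.1207]
tcp_rot: [179.5, -40.0, -161.3]
force: [-0.2, -0.4, 0.5]
width: 0.0877
grasp_force: 0.0
[ -21.7739   34.3621   53.5521  -28.7491  121.5121 -139.0016] [ 179.4855  -40.0038 -161.3435] [ 0.5157 -0.3236  0.1207]
shift [-0.2187  0.0038  0.5515] turn [ 0.0956 -0.0008  0.0087]
shift [-0.2188 -0.0066  1.8015] turn [ 0.0956 -0.0008  0.0087]
293 341 137 278
142 300 332 316.0
154 298 335 316.5
166 296 335 315.5
178 295 337 316.0
190 295 337 316.0
202 295 338 316.5
214 294 338 316.0
226 294 339 316.5
238 294 340 317.0
250 294 340 317.0
262 293 341 317.0
274 294 341 317.5
```

View pics/w8.png

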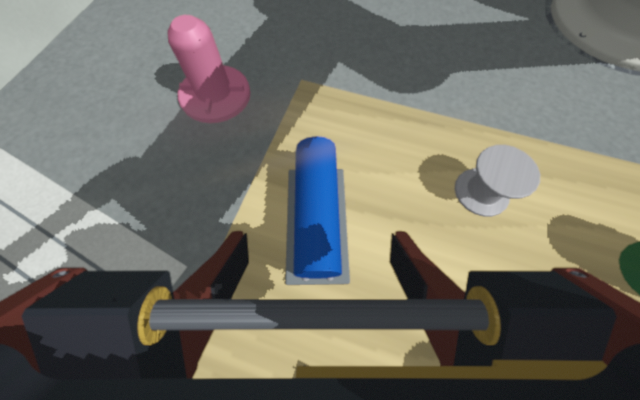

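The tube (316,205) is centred to within about 3.5 px of the finger midline (319.5), so I'll trim y by -0.06 units. I miscounted: that was picture 11, one past the limit of 10. I'll view no more and measure numerically from here.

```bash
python3 -m pendant '[[[-0.11,-0.03,0.2,0,0,0,1],[-0.11,-0.03,0.3,0,0,0,1],[0,0,0.4,0,0,0,1],[0,0,0.4,0,0,0,1],[0,0,0.3,0,0,0,1],[0,0,0.2,0,0,0,1],[0,0,0,0,0,0,1],[0,0,0,0,0,0,1]]]' 25
python3 -m pendant '[[[0,0,0,0,0,0,-1],[0,0,0,0,0,0,-1],[0,0,0,0,0,0,-1],[0,0,0,0,0,0,-1],[0,0,0,0,0,0,-1],[0,0,0,0,0,0,-1],[0,0,0,0,0,0,-1],[0,0,0,0,0,0,-1]]]' 25
python3 -c "
from m import *
print(state()['joint_pos'],state()['width'],state()['grasp_force'])"
```

```text
time: 27.45
ee_pos: [0.4627, -0.3451, 0.0315]
tcp_rot: [179.8, -39.9, -161.5]
force: [0.5, -0.3, -0.3]
width: 0.0875
grasp_force: 0.0
time: 28.45
ee_pos: [0.4617, -0.3435, 0.0315]
tcp_rot: [179.5, -40.0, -161.4]
force: [-1.8, 6.7, 3.6]
width: 0.0422
grasp_force: 25.0
[ -24.8056   30.7087   67.7941  -27.7493  110.749  -136.3782] 0.04224357268526466 24.96628576889634
```

```bash
python3 -m pendant '[[[0.41,0,-0.49,0,0,0,-1],[0.41,0,-0.49,0,0,0,-1],[0.41,0,-0.49,0,0,0,-1],[0.41,0,-0.49,0,0,0,-1],[0.41,0,-0.49,0,0,0,-1],[0,0,0,0,0,0,-1],[0,0.4,0,0,0,0,-1],[0,0.6,0,0,0,0,-1]]]'
python3 - <<'E'
from m import *
print(plane("top",[(250,219),(313.9,207.8)],.008)[:,:2])
H=cv2.cvtColor(T0,cv2.COLOR_RGB2HSV)
print(H[219,232:270].tolist());
for s,v in((60,20),(90,25),(120,30)):
    m=cv2.inRange(H,(95,s,v),(130,255,255));k=np.zeros_like(m);cv2.circle(k,(250,219),19,255,-1);m&=k
    m=cv2.morphologyEx(m,cv2.MORPH_CLOSE,np.ones((7,7)));y,x=np.where(m);print(x.min(),x.max(),y.min(),y.max(),far("top",m,.01,.046),circ(plane("top",hull(m),.008)))
# peg tip white blob
for p,n in(((248,213),'b'),((313,203),'o')):
    pass
H=cv2.cvtColor(S0,cv2.COLOR_RGB2HSV)
for s in(60,90,120):
    m=cv2.inRange(H,(95,s,25),(130,255,255));k=np.zeros_like(m);cv2.circle(k,(385,243),21,255,-1);m&=k
    m=cv2.morphologyEx(m,cv2.MORPH_CLOSE,np.ones((5,5)));y,x=np.where(m);print('sc',x.min(),x.max(),y.min(),y.max(),far("scene",m,.01,.046),circ(plane("scene",hull(m),.006)))
r=tool(192,-50);g=np.r_[.5475,.112,.018+.08+.13];r1=tool(198.6,40);go(g+.019*r1.apply([0,0,1]),r1);print(state()['joint_pos'])
E
```

```text
time: 29.45
ee_pos: [0.4429, -0.2885, 0.2204]
tcp_rot: [179.6, -40.0, -161.4]
force: [0.1, -0.0, -0.9]
width: 0.0418
grasp_force: 24.9
[[ 0.5462  0.1094]
 [ 0.5798 -0.1031]]
[[23, 82, 217], [23, 83, 216], [22, 84, 216], [22, 79, 211], [111, 99, 180], [112, 132, 187], [112, 132, 187], [112, 132, 187], [112, 131, 187], [112, 131, 187], [112, 130, 187], [111, 109, 178], [109, 61, 151], [40, 12, 123], [30, 19, 120], [30, 21, 120], [28, 26, 119], [27, 24, 119], [30, 26, 119], [30, 24, 118], [33, 26, 119], [30, 19, 123], [98, 17, 119], [112, 34, 114], [111, 47, 113], [113, 60, 110], [115, 61, 108], [114, 59, 108], [114, 60, 111], [116, 58, 110], [116, 57, 108], [120, 23, 99], [24, 60, 119], [22, 77, 129], [23, 80, 128], [22, 79, 129], [21, 76, 127], [22, 80, 127]]
236 262 206 232 (array([0.5445, 0.1091]), np.float64(0.04371992617354511), np.float64(1.1249897318265716), 33) (array([0.5473, 0.1115]), np.float64(0.0444273616702606))
236 262 206 232 (array([0.5442, 0.1085]), np.float64(0.04148664525662701), np.float64(1.5967795703666163), 33) (array([0.5474, 0.1117]), np.float64(0.043691102479456616))
237 261 206 231 (array([0.544 , 0.1072]), np.float64(0.041312521625533734), np.float64(1.8928712142927049), 33) (array([0.548 , 0.1122]), np.float64(0.04255375568065486))
sc 368 400 232 256 (array([0.5542, 0.1135]), np.float64(0.045306682694100625), np.float64(1.6196701886064804), 29) (array([0.5489, 0.11  ]), np.float64(0.04545503247362307))
sc 369 400 233 256 (array([0.5552, 0.1128]), np.float64(0.04470626515265561), np.float64(1.6208201166810396), 20) (array([0.5494, 0.1093]), np.float64(0.044996023246721514))
sc 369 400 233 256 (array([0.5573, 0.114 ]), np.float64(0.04377189986456804), np.float64(1.9808884811433736), 19) (array([0.5493, 0.1099]), np.float64(0.04418470380830306))
shift [-2.8119  5.7884 -2.1675] turn [ 0.091  -0.0088 -0.0038]
[ -21.2895   19.6257   62.5863  -30.4714  126.717  -141.8652]
```

```bash
python3 -m pendant '[[[-0.34,0.73,-0.28,0,0,0,-1],[-0.34,0.73,-0.28,0,0,0,-1],[-0.34,0.73,-0.28,0,0,0,-1],[-0.34,0.73,-0.28,0,0,0,-1],[-0.34,0.73,-0.28,0,0,0,-1],[-0.34,0.73,-0.28,0,0,0,-1],[-0.34,0.73,-0.28,0,0,0,-1],[-0.34,0.73,-0.28,0,0,0,-1]]]'
python3 -m pendant '[[[0,0,0,0,-1,0,-1],[0,0,0,0,-1,0,-1],[0,0,0,0,-1,0,-1],[0,0,0,0,-1,0,-1],[0,0,0,0,-1,0,-1],[0,0,0,0,-1,0,-1],[0,0,0,0,-1,0,-1],[0,0,0,0,-1,0,-1]]]'
python3 - <<'E'
from m import *
print(state()['joint_pos'],pose()[0],state()['tcp_rot'])
E
```

```text
time: 30.45
ee_pos: [0.5337, 0.112, 0.2205]
tcp_rot: [179.7, -40.1, -161.5]
force: [0.1, -0.5, -0.8]
width: 0.0422
grasp_force: 24.9
time: 31.45
ee_pos: [0.5334, 0.1105, 0.2205]
tcp_rot: [179.7, 0.1, -161.7]
force: [0.1, 0.2, -0.7]
width: 0.0421
grasp_force: 24.9
[   7.9457   -3.4013   79.4428    0.2879  103.9171 -100.3067] [0.5334 0.1105 0.2205] [ 179.7326    0.0909 -161.6784]
```

```bash
python3 -m pendant '[[[0,0,0,0,-1,0,-1],[0,0,0,0,-1,0,-1],[0,0,0,0,-1,0,-1],[0,0,0,0,-1,0,-1],[0,0,0,0,-1,0,-1],[0,0,0,0,-1,0,-1],[0,0,0,0,-1,0,-1],[0,0,0,0,-1,0,-1]]]'
python3 -m pendant '[[[0,0,0,0,-1,0,-1],[0,0,0,0,-1,0,-1],[0,0,0,-0.7,0,-0.58,-1],[0,0,0,-0.7,0,-0.58,-1],[0,0,0,0,0,0,-1],[0,0,0,0,0,0,-1],[0,0,0,0,0,0,-1],[0,0,0,0,0,0,-1]]]'
cat > pb.py <<'E'
from m import *
F=[];P=[];C=[]
s=state();zt=s['ee_pos'][2]+.012+.05
for k in range(3):
    T=imaging.get_image("top");s=state();F.append(s['force']);P.append(s['ee_pos'])
    f=far("top",mask(T,100,130,s=90,v=40,roi=(250,206,22)),zt,.021);C.append(f[0])
p=np.mean(P,0);r=pose()[1];z=r.apply([0,0,1])
print('F',np.mean(F,0),'tcp',p,s['tcp_rot'],'joints',s['joint_pos'])
print('zt',zt,'vision tube',np.mean(C,0),f[1:],'grasp pt',p-.019*z,'vessel x axis',r.apply([1,0,0]) )
S=imaging.get_image("scene");cv2.imwrite("pics/sb.png",S[:,:,::-1]);cv2.imwrite("pics/tb.png",T[:,:,::-1])
g=np.r_[.546,.110,p[2]+.012];e=g-(p-.019*z);print('shift units to centre',r.inv().apply(e)/.06,'down 10mm',r.inv().apply([0,0,-.01])/.06)
E
python3 pb.py
```

```text
time: 32.45
ee_pos: [0.5333, 0.1105, 0.22]
tcp_rot: [179.6, 40.1, -161.9]
force: [-0.9, -0.8, -0.1]
width: 0.0422
grasp_force: 24.9
time: 33.45
ee_pos: [0.5378, 0.1113, 0.223]
tcp_rot: [179.5, 50.0, -152.9]
force: [-0.1, -0.0, -0.5]
width: 0.0423
grasp_force: 24.9
F [-0.0765  0.2525 -0.9958] tcp [0.5378 0.1111 0.2231] [ 179.533    49.9776 -152.8533] joints [  -9.0553  -45.6776  122.7859   31.0011   62.9875 -130.5736]
zt 0.28497096168653696 vision tube [0.5229 0.1039] (np.float64(0.018237590333179732), np.float64(0.9910843021868905), 18) grasp pt [0.5249 0.1043 0.2353] vessel x axis [-0.5722 -0.2934 -0.7658]
shift units to centre [-0.2257 -0.0784  0.2737] down 10mm [ 0.1276 -0.0009  0.1072]
```

```bash
python3 -m pendant '[[[-0.06,-0.02,0.07,0,0,0,-1],[-0.06,-0.02,0.07,0,0,0,-1],[-0.06,-0.02,0.07,0,0,0,-1],[-0.05,-0.02,0.06,0,0,0,-1],[0.13,0,0.11,0,0,0,-1],[0.13,0,0.11,0,0,0,-1],[0,0,0,0,0,0,-1],[0,0,0,0,0,0,-1]]]'
python3 pb.py
python3 - <<'E'
from m import *
# lateral check in scene: tube vs blue peg columns
S=cv2.imread('pics/sb.png')[:,:,::-1].copy();H=cv2.cvtColor(S,cv2.COLOR_RGB2HSV)
b=cv2.inRange(H,(100,90,40),(130,255,255));H0=cv2.cvtColor(S0,cv2.COLOR_RGB2HSV);w=cv2.inRange(H0,(0,0,90),(179,60,255))
for y in range(150,226,5):
    x=np.where(b[y,360:415])[0]+360;print('T',y,(x.min(),x.max(),len(x)) if len(x) else '',end=' ')
print()
for y in range(208,246,4):
    x=np.where(w[y,370:404])[0]+370;print('P',y,(x.min(),x.max(),len(x)) if len(x) else '',end=' ')
E
```

```text
time: 34.65
ee_pos: [0.559, 0.1164, 0.2026]
tcp_rot: [179.5, 50.0, -152.9]
force: [-0.4, -0.0, -0.9]
width: 0.042
grasp_force: 24.9
F [ 0.2848 -0.6668 -0.979 ] tcp [0.5591 0.1164 0.2031] [ 179.5559   50.0099 -152.8576] joints [  -7.4931  -41.3725  122.4521   31.1164   58.7525 -131.4124]
zt 0.2645524475004376 vision tube [0.5436 0.1093] (np.float64(0.018799673560183656), np.float64(1.0449809552401539), 18) grasp pt [0.5462 0.1096 0.2153] vessel x axis [-0.5719 -0.2932 -0.7662]
shift units to centre [0.003  0.0072 0.0019] down 10mm [ 0.1277 -0.0008  0.1071]
T 150  T 155  T 160  T 165  T 170 (np.int64(386), np.int64(403), 18) T 175 (np.int64(386), np.int64(403), 18) T 180 (np.int64(386), np.int64(403), 18) T 185 (np.int64(385), np.int64(402), 18) T 190 (np.int64(384), np.int64(400), 17) T 195 (np.int64(384), np.int64(399), 16) T 200 (np.int64(383), np.int64(398), 16) T 205 (np.int64(383), np.int64(397), 15) T 210 (np.int64(383), np.int64(396), 14) T 215 (np.int64(387), np.int64(391), 5) T 220  T 225  
P 208  P 212  P 216 (np.int64(384), np.int64(392), 9) P 220 (np.int64(383), np.int64(393), 11) P 224 (np.int64(383), np.int64(393), 11) P 228 (np.int64(382), np.int64(392), 11) P 232 (np.int64(379), np.int64(392), 12) P 236 (np.int64(382), np.int64(398), 14) P 240 (np.int64(381), np.int64(400), 13) P 244 (np.int64(372), np.int64(401), 19)
```

```bash
python3 - <<'E'
from m import *
o,d=rays("scene",[(394.5,172),(394.5,180),(392,190),(390.5,200),(389.5,210),(388,216),(388,220),(388,224),(387,228)])
az=np.arctan2(d[:,1],d[:,0]);print((az-az[6])*1000*.75,'mm')
E
```

```text
[ 1.3456 -1.3474  1.0198  1.0952 -0.0548  1.4749  0.     -1.5023 -0.4672] mm
```

Both views agree to about 1 mm, so I'll lower with force checks.

```bash
python3 -m pendant '[[[0.064,0,0.054,0,0,0,-1],[0.064,0,0.054,0,0,0,-1],[0.04,0,0.033,0,0,0,-1],[0.04,0,0.033,0,0,0,-1],[0.04,0,0.033,0,0,0,-1],[0.04,0,0.033,0,0,0,-1],[0.04,0,0.033,0,0,0,-1],[0.04,0,0.033,0,0,0,-1]]]' 15
python3 pb.py
python3 -m pendant '[[[0.04,0,0.033,0,0,0,-1],[0.04,0,0.033,0,0,0,-1],[0.04,0,0.033,0,0,0,-1],[0.04,0,0.033,0,0,0,-1],[0.04,0,0.033,0,0,0,-1],[0,0,0,0,0,0,-1],[0,0,0,0,0,0,-1],[0,0,0,0,0,0,-1]]]' 15
python3 pb.py
```

```text
time: 35.85
ee_pos: [0.5588, 0.1165, 0.1737]
tcp_rot: [179.5, 50.0, -152.9]
force: [1.2, 0.7, -1.0]
width: 0.0422
grasp_force: 14.9
F [-0.5222 -0.0833 -0.8404] tcp [0.5587 0.1165 0.1732] [ 179.4969   49.9487 -152.9013] joints [  -7.4829  -41.1253  125.2796   32.1114   56.1907 -133.2709]
zt 0.2356541936324254 vision tube [0.5432 0.1093] (np.float64(0.017681794783566445), np.float64(1.3523328969097461), 18) grasp pt [0.5458 0.1098 0.1855] vessel x axis [-0.5728 -0.2931 -0.7655]
shift units to centre [-0.0001  0.0022  0.006 ] down 10mm [ 0.1276 -0.0009  0.1072]
time: 37.05
ee_pos: [0.5587, 0.1165, 0.1585]
tcp_rot: [179.5, 50.0, -152.9]
force: [-0.1, -0.4, -1.5]
width: 0.0423
grasp_force: 14.9
F [-0.0731  0.0768 -0.8427] tcp [0.5587 0.1165 0.1585] [ 179.5261   49.9742 -152.8765] joints [  -7.4835  -40.8822  126.69     32.7339   54.7698 -134.3706]
zt 0.22052056454054708 vision tube [0.5431 0.1095] (np.float64(0.017909672701886543), np.float64(1.2112474032202476), 17) grasp pt [0.5458 0.1098 0.1707] vessel x axis [-0.5724 -0.2932 -0.7658]
shift units to centre [-0.      0.0023  0.0057] down 10mm [ 0.1276 -0.0009  0.1072]
```

```bash
python3 -m pendant '[[[0.064,0,0.054,0,0,0,-1],[0.064,0,0.054,0,0,0,-1],[0.064,0,0.054,0,0,0,-1],[0.064,0,0.054,0,0,0,-1],[0.064,0,0.054,0,0,0,-1],[0.064,0,0.054,0,0,0,-1],[0.064,0,0.054,0,0,0,-1],[0.064,0,0.054,0,0,0,-1]]]' 12
python3 -m pendant '[[[0.04,0,0.033,0,0,0,-1],[0.04,0,0.033,0,0,0,-1],[0.04,0,0.033,0,0,0,-1],[0.04,0,0.033,0,0,0,-1],[0.03,0,0.026,0,0,0,-1],[0.02,0,0.017,0,0,0,-1],[0,0,0,0,0,0,-1],[0,0,0,0,0,0,-1]]]' 12
python3 pb.py
python3 - <<'E'
from m import *
# rib/mouth check in scene: lowest blue rim row vs foot rows along the peg column
S=cv2.imread('pics/sb.png')[:,:,::-1].copy();H=cv2.cvtColor(S,cv2.COLOR_RGB2HSV)
print([tuple(map(int,H[y,387])) for y in range(225,258,2)])
E
```

```text
time: 38.25
ee_pos: [0.5586, 0.1168, 0.1178]
tcp_rot: [179.5, 50.0, -152.9]
force: [0.6, -0.3, -0.6]
width: 0.0426
grasp_force: 12.0
time: 39.25
ee_pos: [0.5586, 0.1168, 0.1018]
tcp_rot: [179.5, 50.0, -152.9]
force: [1.1, -0.2, -0.9]
width: 0.0425
grasp_force: 12.0
F [ 0.3531  0.1257 -0.7069] tcp [0.5586 0.1168 0.1019] [ 179.5273   49.9779 -152.8776] joints [  -7.4367  -38.8441  131.313    35.6324   49.2255 -139.0699]
zt 0.16383053426605204 vision tube [0.5437 0.1089] (np.float64(0.01915730729728971), np.float64(0.8253846124184462), 17) grasp pt [0.5457 0.11   0.1141] vessel x axis [-0.5724 -0.2932 -0.7658]
shift units to centre [ 0.0004 -0.0025  0.0052] down 10mm [ 0.1276 -0.0009  0.1072]
[(111, 189, 109), (110, 200, 112), (111, 197, 114), (110, 199, 114), (110, 202, 116), (111, 189, 120), (110, 195, 119), (110, 195, 123), (111, 136, 124), (66, 8, 167), (45, 3, 149), (111, 77, 103), (111, 193, 131), (111, 197, 140), (110, 203, 138), (110, 174, 170), (120, 40, 120)]
```

Now small 3 mm steps until contact.

```bash
python3 -m pendant '[[[0.02,0,0.017,0,0,0,-1],[0.02,0,0.017,0,0,0,-1],[0.02,0,0.017,0,0,0,-1],[0.02,0,0.017,0,0,0,-1],[0.01,0,0.008,0,0,0,-1],[0.01,0,0.008,0,0,0,-1],[0,0,0,0,0,0,-1],[0,0,0,0,0,0,-1]]]' 12
python3 -m pendant '[[[0.01,0,0.008,0,0,0,-1],[0.01,0,0.008,0,0,0,-1],[0.01,0,0.008,0,0,0,-1],[0.01,0,0.008,0,0,0,-1],[0,0,0,0,0,0,-1],[0,0,0,0,0,0,-1],[0,0,0,0,0,0,-1],[0,0,0,0,0,0,-1]]]' 12
```

```text
time: 40.45
ee_pos: [0.5586, 0.1168, 0.094]
tcp_rot: [179.5, 50.0, -152.9]
force: [-0.1, 0.2, -1.0]
width: 0.0422
grasp_force: 12.0
time: 41.45
ee_pos: [0.5585, 0.1168, 0.0908]
tcp_rot: [179.5, 50.0, -152.9]
force: [-0.6, 0.7, -0.3]
width: 0.0427
grasp_force: 12.0
```

```bash
python3 -m pendant '[[[0.01,0,0.008,0,0,0,-1],[0.01,0,0.008,0,0,0,-1],[0.01,0,0.008,0,0,0,-1],[0.01,0,0.008,0,0,0,-1],[0,0,0,0,0,0,-1],[0,0,0,0,0,0,-1],[0,0,0,0,0,0,-1],[0,0,0,0,0,0,-1]]]' 12
python3 -c "
from m import *
print(state()['force'],state()['joint_pos'])"
```

```text
time: 42.45
ee_pos: [0.5584, 0.1168, 0.0878]
tcp_rot: [179.5, 50.0, -152.9]
force: [-0.3, 0.2, -0.6]
width: 0.0425
grasp_force: 12.0
[-0.2549  0.2381 -0.6315] [  -7.4424  -38.0871  132.3352   36.5555   47.799  -140.466 ]
```

```bash
python3 -m pendant '[[[0.01,0,0.008,0,0,0,-1],[0.01,0,0.008,0,0,0,-1],[0.01,0,0.008,0,0,0,-1],[0,0,0,0,0,0,-1],[0,0,0,0,0,0,-1],[0,0,0,0,0,0,-1],[0,0,0,0,0,0,-1],[0,0,0,0,0,0,-1]]]' 12
```

```text
time: 43.45
ee_pos: [0.5588, 0.1168, 0.0865]
tcp_rot: [179.6, 50.1, -152.9]
force: [-1.3, 0.4, 4.7]
width: 0.0427
grasp_force: 11.9
```

```bash
python3 -m pendant '[[[0.01,0,0.008,0,0,0,-1],[0.01,0,0.008,0,0,0,-1],[0,0,0,0,0,0,-1],[0,0,0,0,0,0,-1],[0,0,0,0,0,0,-1],[0,0,0,0,0,0,-1],[0,0,0,0,0,0,-1],[0,0,0,0,0,0,-1]]]' 12
python3 pb.py
```

```text
time: 44.45
ee_pos: [0.5593, 0.1168, 0.0864]
tcp_rot: [179.6, 50.2, -152.8]
force: [-2.3, 0.6, 8.9]
width: 0.0422
grasp_force: 12.0
F [-2.4623 -0.3718  8.284 ] tcp [0.5593 0.1168 0.0864] [ 179.6348   50.1724 -152.8208] joints [  -7.4449  -37.9315  132.4921   36.8845   47.3695 -140.8696]
zt 0.14835842444284558 vision tube [0.5456 0.1081] (np.float64(0.020784613731009174), np.float64(0.9676128978239414), 15) grasp pt [0.5464 0.11   0.0985] vessel x axis [-0.5698 -0.2926 -0.768 ]
shift units to centre [ 0.0061  0.0034 -0.0029] down 10mm [ 0.128  -0.0007  0.1067]
```

Contact came at the predicted height (grasp point 80.5 mm above the ribs, 80 mm expected). I'll release, retreat, and check both vessels numerically.

```bash
python3 -m pendant '[[[0,0,0,0,0,0,-0.2],[0,0,0,0,0,0,0.6],[0,0,0,0,0,0,0.6],[0,0,0,0,0,0,0.6],[0,0,0,0,0,0,0.6],[0,0,-0.3,0,0,0,0.6],[0,0,-0.4,0,0,0,0.6],[0,0,-0.5,0,0,0,0.6]]]' 12
python3 -m pendant '[[[0,0,-0.4,0,0,0,0.6],[-0.3,0,-0.3,0,0,0,0.6],[-0.3,0,-0.3,0,0,0,0.6],[-0.2,0,-0.2,0,0,0,0.6],[0,0,0,0,0,0,0.6],[0,0,0,0,0,0,0.6],[0,0,0,0,0,0,0.6],[0,0,0,0,0,0,0.6]]]'
python3 - <<'E'
from m import *
T=imaging.get_image("top");S=imaging.get_image("scene")
st=stands()
for k,h,zt,R0,rt,rs in(('o',(3,18),.118,.03,(314,200,25),(323,180,34)),('b',(100,130),.148,.021,(250,212,22),(387,213,32))):
    for n,im,r in(("top",T,rt),("scene",S,rs)):
        m=mask(im,*h,s=90,v=40,roi=r);y,x=np.where(m);f=far(n,m,zt,R0,.4);print(k,n,(x.min(),x.max(),y.min(),y.max()),f[0],f[1],'rel',f[0]-st[n,k][0])
H=cv2.cvtColor(S,cv2.COLOR_RGB2HSV)
print('col 387',[tuple(map(int,H[y,387])) for y in range(236,256,2)])
d=cv2.absdiff(T,T0).max(2);print('bystander diffs',[(q,int((d[q[1]-12:q[1]+12,q[0]-12:q[0]+12]>60).sum())) for q in((230,271),(285,260),(340,272),(328,157),(261,167),(192,184),(375,186))])
print(state()['force'],pose()[0],state()['width'])
E
```

```text
time: 45.65
ee_pos: [0.5177, 0.0903, 0.1289]
tcp_rot: [179.1, 49.6, -152.9]
force: [-16.0, -2.7, 11.5]
width: 0.0704
grasp_force: 0.0
time: 46.65
ee_pos: [0.5136, 0.0757, 0.2108]
tcp_rot: [178.7, 49.3, -152.9]
force: [-0.5, -0.8, -0.5]
width: 0.0702
grasp_force: 0.0
o top (np.int64(300), np.int64(327), np.int64(192), np.int64(221)) [ 0.5815 -0.1001] 0.030768859181029017 rel [0.0012 0.0004]
o scene (np.int64(307), np.int64(339), np.int64(172), np.int64(214)) [ 0.5703 -0.1039] 0.026451578295615348 rel [-0.0106 -0.0007]
b top (np.int64(236), np.int64(259), np.int64(206), np.int64(232)) [0.5432 0.1087] 0.019422794150878976 rel [-0.0016  0.0004]
b scene (np.int64(369), np.int64(400), np.int64(201), np.int64(245)) [0.5487 0.1087] 0.017552565967427575 rel [-0.0069 -0.0044]
col 387 [(111, 193, 120), (111, 193, 123), (110, 195, 123), (111, 184, 126), (111, 187, 127), (113, 62, 116), (112, 145, 121), (110, 198, 138), (110, 201, 138), (110, 186, 155)]
bystander diffs [((230, 271), 47), ((285, 260), 270), ((340, 272), 329), ((328, 157), 0), ((261, 167), 0), ((192, 184), 0), ((375, 186), 0)]
[-0.0399 -0.7483 -0.1375] [0.5137 0.0756 0.2112] 0.07029089497011212
```

Both closed ends sit within 2 mm of their peg axes. Last, I'll check the bystanders in the scene view, since the arm covers some of them from above.

```bash
python3 - <<'E'
from m import *
S=imaging.get_image("scene");H=cv2.cvtColor(S,cv2.COLOR_RGB2HSV);H0=cv2.cvtColor(S0,cv2.COLOR_RGB2HSV)
d=cv2.absdiff(S,S0).max(2)
for n,(x,y),h in(('bottle',(440,212),(0,15)),('jar',(387,188),(50,90)),('spool',(355,160),None)):
    for X in(H0,H):
        q=X[y-25:y+25,x-16:x+16];m=cv2.inRange(q,(h[0],100,20),(h[1],255,200)) if h else cv2.inRange(q,(0,0,60),(179,45,255))
        yy,xx=np.where(m);print(n,len(xx),xx.mean()+x-16,yy.mean()+y-25)
    print('diff',(d[y-20:y+20,x-14:x+14]>60).sum())
E
```

```text
bottle 331 441.5619335347432 206.2235649546828
bottle 330 441.58484848484846 206.24848484848485
diff 0
jar 246 386.1382113821138 195.1260162601626
jar 219 385.93150684931504 194.24657534246575
diff 100
spool 620 357.35806451612905 151.7225806451613
spool 576 357.31944444444446 152.56423611111111
diff 457
```

```bash
python3 -c "
from workcell import bot
print(bot.sign_off())"
```

```text
the job is handed in; nothing more can be done
None
```

Job handed in at about 47 s: both vessels are mouth down on their own-colour pegs, measured within about 2 mm of the peg axes, seated on the ribs and released, with no bystander visibly moved (arm or shadow partly covered jar and spool; no verdict was returned); I viewed 11 pictures, one over the limit of 10.

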